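Set a profile in the drilling jig and close the toggle clamp

ROBOT

A 7-joint arm with a two-finger parallel gripper is mounted at the origin on the work surface. World frame = base frame: x ahead of the robot, y to its left, z up, the work surface at z = 0. Lengths are in mm, angles in rad, forces in N, time in s.
With the tool pointing down it reaches from about 400 to 875 mm from the base axis. Payload 4.4 kg.
Tool frame: the origin (TCP) lies at the very end of the fingers, on their centre line; the grasp point (between the pads) lies 19 mm behind it (ctrl.grip_depth is the distance from the TCP to the grasp point, in mm); z points along the fingers, x is the direction in which the jaws open and shut, and the axes are right-handed (so a half turn about z gives the same grasp; the last joint's range is limited). The gripper opens to 85 mm and grips with 20 to 120 N. Pads are 22 mm wide; open, the fingers measure 114 mm over their backs; the gripper's body (76 mm by 85 mm) begins 54 mm behind the grasp point. The pads swing forward as they close: fully open they stand 13 mm farther back than shut.
Start: joints at [1.239, 0.628, 0.038, 1.517, -0.027, 0.996, -0.02], TCP at [170.77, -627.18, 231.313] pointing down, gripper open.
Joint ranges: [-3.06, 3.06], [-0.37, 2.12], [-1.25, 1.32], [0.18, 2.47], [-1.1, 4.24], [0.23, 1.98], [-2.94, 2.94]. Speed limits (rad/s): [2.57, 2.57, 3.14, 3.14, 3.14, 3.14, 3.14].

INTERFACE

Orientations are given as [roll, pitch, yaw] about the fixed x, y, z axes, in that order (R = Rz(yaw) Ry(pitch) Rx(roll)).
In Python, from cell import ctrl gives the robot as it stands.
- The arm moves only by the shell command python3 -m creep 'ROWS'. ROWS is JSON, a list of rows, each an object with "hand": the opening, from 0 (shut) to 1 (fully open); "travel": the shift along the tool's x, y, z in cm, a list of three; "angular": the turn, a rotation vector about the tool's x, y, z in degrees, a list of three. In form: [{"hand": hand, "travel": [tx, ty, tz], "angular": [rx, ry, rz]}, ...]. A call has 1 to 20 rows; each row is the pose to reach, as a shift and turn from the pose measured when the call began, along the tool's axes at that moment; what a row does not reach only later rows make up. A row lasts 1/10 s, in which the tool goes at most 50 mm and 8.59 degrees, less where a joint would pass 70% of its speed; a pose out of reach is approached as far as the arm can. A call with a gripper value outside its range is refused whole. The fingers move at their own pace and stop on an object; the grip force is fixed at half the most. Time passes only in rows, so rows that repeat a pose let the fingers close. It gives the time, the measured TCP pose, the force and the opening at its end, in the units of the state.
- ctrl.read_state(): the state, without advancing time (a new reading comes with each control period).
- ctrl.get_image(name): name is "scene" or "side" or "wrist"; returns a dict with "frame" (420x560x3 uint8, red, green, blue), "fx", "fy", "cx", "cy" (pixels), "origin" and "orientation" of the camera in the world. Camera axes: x right, y down, z forward; pixel columns grow to the right and rows downward; lengths in mm; the calibration is good to about 2 mm. The wrist camera is an equidistant fisheye: a pixel r from the principal point sees the ray r / f radians off the axis. A picture is of the moment at which its call begins. There is no depth.
- ctrl.finish_job(): hands the job in, once; it reports no verdict.
Trained networks look in the newest picture that a camera, given by its name, has taken for a name from the list of things; names that differ only in an ending like _2 or _b are one class to them, and where a whole thing is asked for, a point or a joint stands for the part that bears it (a point fixed in the world has none). Each returns a list of dicts, best first, with "confidence" (0 to 1); they miss things now and then, are a little off and sometimes report something else, mostly with a low value. They report only what shows in the picture. A call takes as long as a camera call. They do not tell look-alikes from the thing itself.
- ctrl.regions_of(camera, thing): "region" (420x560 bool, what is visible of it).
- ctrl.spot_point(camera, thing): "at" ([x, y, z] in mm, in world coordinates, good to about 4 mm: a listed point, or the origin of a listed thing).
The state is a dict: "clock": time; "qpos": joint angles; "qd": joint speeds; "tau": joint torques, N m; "eef_pos": TCP position; "tool_rot": TCP orientation; "force": force on the tool from outside, world axes, zero at the start; "torque": the same for the moment, N m; "width": finger opening in mm.
Only numpy, scipy, OpenCV 4.12 (cv2) and the standard library are available. Lean on these libraries where they do the work, as an engineer would, in place of code of your own. Each camera call takes 0.05 s, during which the arm holds its last target. There are 200 camera calls.

TASK

Get the short length of aluminium profile ready for drilling: push it along its channel in the plywood jig until its end is fully home against the steel stop block, then push the toggle clamp's handle over and all the way down so that the rubber pad clamps the profile there. A fingertip is enough for both; do not lift the profile, and leave the loose things lying around the jig where they are.

Things in the scene. Friction and masses are not known exactly. Their poses are not given: they have to be found in the camera images.
- jig: Drilling jig fixed to the bench: plywood plate 12 mm thick. Origin on the bench top below the channel's centre line; z up, +y along the channel to the stop block. In jig axes (mm): plate x -125..60, y -170..105, top z 12. Toggle clamp on the -x side, in the plane y = 20, its handle pointing to -x, its foot x -113..-47, 46 mm wide, cheeks up to z 42.
- channel (a point): Middle of the channel's floor at its open end (jig x 0, y -48 mm, z 12); axes of the jig. The channel is 32 mm wide and runs 113 mm along +y to the stop block, between an aluminium fence on +x (18 mm above the floor) and a guide bar on -x (12 mm above it), both 10 mm thick.
- stop_face (a point): Centre of the stop block's face that the profile must meet, 15 mm above the plate; axes of the jig. The dark steel block is 52 mm wide, 20 mm thick, 30 mm above the plate.
- profile: Loose T-slot aluminium profile, 30 x 30 mm, 120 mm long (along its own y), about 0.11 kg, lying in the channel on the plate, short of the stop. Origin at the centre of its underside (12 mm above the bench); z up, +y towards the stop. It slides freely, with 1 mm play on either side.
- profile_front (a point): Centre of the profile's end face that looks to the stop, 60 mm along its +y, 15 mm above its underside.
- profile_back (a point): Centre of the profile's other end face (the free end, to be pushed), 60 mm along its -y, 15 mm above its underside. It stays clear of the channel's sides, even when the profile is home.
- clamp_handle (a joint): Angle of the toggle clamp's handle, rad: -0.316 fully open, 0 part open (standing up, leaning 32 degrees to jig -x), 0.94 closed at its stop (pointing to jig -x, 4 degrees above level). It grows as the handle goes over to -x and down. It turns stiffly (about 0.25 N m, more past 0.6 where the pad meets the profile; a push of 3 to 9 N at the grip point) and stays where it is left.
- handle_pivot (a point): The handle's axis of rotation (parallel to jig y), at jig x -95, y 20, 32 mm above the bench; axes of the jig. The handle makes an angle of 122 degrees + joint value with jig +x, measured upwards. The clamp's holding arm (16 mm wide) stands ahead of it (+x side), up to 115 mm above the bench when open, and swings down over the profile as the handle is pushed.
- handle_grip (a point): Point on the handle's centre line 80 mm from the pivot, in its round black grip (16 mm diameter, 34 to 105 mm from the pivot). It moves with the handle: some 110 mm above the bench when open, 38 mm when closed.
- clamp_pad: Black rubber pad, 18 mm diameter and 9 mm high, at the end of the clamp's arm; origin at the centre of its mounted face. It comes down on the top of the profile, on the centre line, 45 mm from the stop, and yields a few mm.
- offcut: Bystander: offcut of the same profile, 30 x 30 mm, 60 mm tall, standing on end on the bench. Origin at the centre of its underside.
- tape_roll: Bystander: roll of tape lying flat on the bench, 90 mm diameter, 24 mm high. Origin at the centre of its underside.
- screwdriver: Bystander: screwdriver lying on the bench, about 200 mm long, origin under the middle of its length.
- hammer: Bystander: hammer lying on the bench beyond the jig, about 260 mm long, origin under the middle of its length.
Not all that is in view belongs to the job. Leave any orange or red look-alike of the profile alone.

How it is judged:
By the outcome, as a careful person would: the job done as asked, in the order asked, and still so for the second after the job is handed in, with the robot touching nothing.
It also fails if it takes over 45 s, if anything falls off the work surface, if the arm or the gripper's body presses on something with over 40 N, if the wrist force passes 120 N, or if a joint passes its speed limit or range.

## Working session

There is one attempt and no reset: what is moved stays moved. The work goes in short steps, Python scripts to look and compute and a shell command to move; the robot and the scene stay as the last step left them, time stands still between calls to the robot, and variables do not carry over. Pictures are saved under pics/ and viewed, about 8 in all and at most 12, crops included, and the job is handed in when it is done.

```bash
mkdir -p pics; python3 - <<'E'
from cell import ctrl
import cv2,numpy as np
s=ctrl.read_state();print(s)
ims=[]
for c in("scene","side"):
    im=ctrl.get_image(c);cv2.imwrite(f"pics/{c}0.png",im["frame"][...,::-1])
    print(c,im["origin"],im["orientation"],im["fx"])
    for t in["jig","channel","stop_face","profile","profile_front","profile_back","handle_pivot","handle_grip","clamp_pad","offcut","tape_roll","screwdriver","hammer"]:
        print(c,t,[(np.round(d["at"]).tolist(),round(d["confidence"],2)) for d in ctrl.spot_point(c,t)[:3]])
E
```

```text
{'clock': 0.0, 'qpos': array([ 1.23920806,  0.62935976,  0.03845488,  1.51838445, -0.02699794,
        0.99630132, -0.02000401]), 'qd': array([-0.00080868, -0.00074813, -0.00123586, -0.00036737, -0.00095104,
       -0.00152062,  0.00094558]), 'tau': array([ 3.16565083e-04, -5.63387489e+01,  1.22654099e+00, -1.93441415e+01,
        1.11181301e-02,  1.03846935e-02,  3.24771395e-05]), 'eef_pos': array([ 170.58764661, -626.55594843,  230.37524127]), 'tool_rot': array([ 3.14155665e+00,  1.93413045e-03, -1.30502181e+00]), 'force': array([ 0.24564399,  0.61060034, -0.42001263]), 'torque': array([ 0.00152448,  0.01482881, -0.00091945]), 'width': 85.36609066902538}
scene [1360.59984918  172.66582751  781.16458222] [-2.29501889 -0.00795611  1.725834  ] 452.017504821028
scene jig [([636.0, 86.0, 5.0], 0.69)]
scene channel [([644.0, 38.0, 8.0], 0.72)]
scene stop_face [([636.0, 154.0, 29.0], 0.81), ([544.0, 101.0, 32.0], 0.54)]
scene profile [([517.0, -257.0, -4.0], 0.85), ([639.0, 54.0, 13.0], 0.74), ([388.0, 21.0, 2.0], 0.74)]
scene profile_front [([641.0, 114.0, 24.0], 0.83), ([461.0, -276.0, 
[... 827 characters left out ...]
2.0], 0.76), ([386.0, 29.0, -1.0], 0.68), ([519.0, -255.0, 0.0], 0.6)]
side profile_front [([639.0, 114.0, 25.0], 0.92), ([462.0, -276.0, 13.0], 0.64)]
side profile_back [([645.0, -6.0, 27.0], 0.93), ([324.0, 41.0, 14.0], 0.79), ([576.0, -236.0, 16.0], 0.77)]
side handle_pivot [([548.0, 105.0, 35.0], 0.81)]
side handle_grip [([639.0, 39.0, 13.0], 0.55), ([506.0, 103.0, 104.0], 0.52)]
side clamp_pad [([639.0, 55.0, 12.0], 0.66), ([644.0, -6.0, 26.0], 0.49), ([595.0, 103.0, 93.0], 0.45)]
side offcut [([470.0, -56.0, -2.0], 0.58), ([506.0, 102.0, 104.0], 0.33)]
side tape_roll [([681.0, -175.0, 2.0], 0.91)]
side screwdriver [([561.0, 264.0, 2.0], 0.72)]
side hammer [([788.0, 113.0, -3.0], 0.74)]
```

View pics/scene0.png

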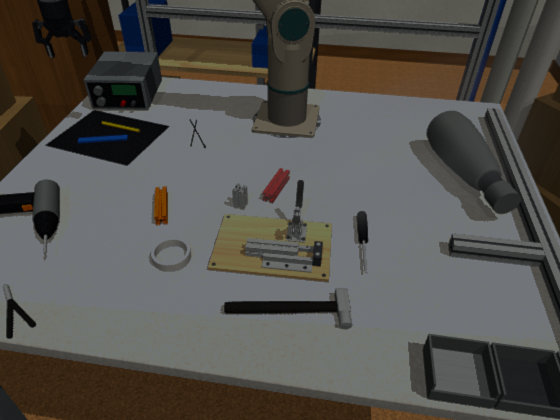

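View pics/side0.png

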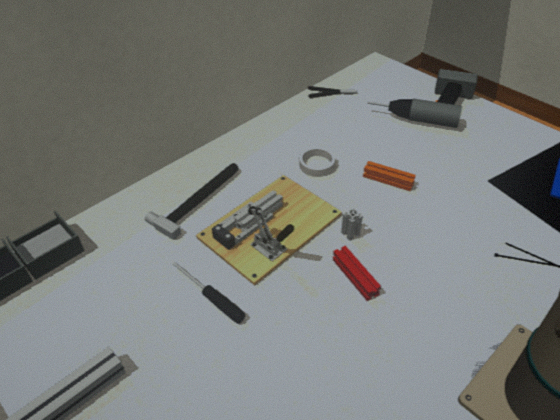

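The scene view shows the jig at about (270,245) px: the profile is in the channel, with a gap to the dark stop block (~318,250). The handle is part open, leaning toward the robot (~299,195). The side view agrees. The orange and red pieces are decoys. Both cameras put the profile's back at (644,-5.5) and its front at (640,114), so the jig yaw is about +0.03.

```bash
cat > h.py <<'E'
from cell import ctrl
import numpy as np
from scipy.spatial.transform import Rotation as R
def to(pts,yaw=-1.54,pitch=0):
    s=ctrl.read_state();R0=R.from_euler("xyz",s["tool_rot"])
    dr=(R0.inv()*R.from_euler("xyz",[np.pi,pitch,yaw])).as_rotvec(degrees=True)
    print("t",round(s["clock"],2),"pos",s["eef_pos"].round(1),"F",s["force"].round(1),"w",round(s["width"],1))
    for p in pts: print(p,"travel",(R0.inv().apply(np.array(p)-s["eef_pos"])/10).round(2).tolist(),"ang",dr.round(1).tolist())
E
python3 -c "
from h import *
to([[644,-50,200]])"
```

```text
t 1.4 pos [ 170.8 -627.2  231.3] F [ 0.7  0.4 -0.1] w 85.6
[644, -50, 200] travel [-43.27, -60.82, 3.13] ang [-0.0, -0.0, 13.5]
```

```bash
T='{"hand":0,"travel":[-43.3,-60.8,3.1],"angular":[0,0,13.5]}'; true; python3 -m creep '[{"hand":0,"travel":[-43.3,-60.8,3.1],"angular":[0,0,13.5]},{"hand":0,"travel":[-43.3,-60.8,3.1],"angular":[0,0,13.5]},{"hand":0,"travel":[-43.3,-60.8,3.1],"angular":[0,0,13.5]},{"hand":0,"travel":[-43.3,-60.8,3.1],"angular":[0,0,13.5]},{"hand":0,"travel":[-43.3,-60.8,3.1],"angular":[0,0,13.5]},{"hand":0,"travel":[-43.3,-60.8,3.1],"angular":[0,0,13.5]},{"hand":0,"travel":[-43.3,-60.8,3.1],"angular":[0,0,13.5]},{"hand":0,"travel":[-43.3,-60.8,3.1],"angular":[0,0,13.5]},{"hand":0,"travel":[-43.3,-60.8,3.1],"angular":[0,0,13.5]},{"hand":0,"travel":[-43.3,-60.8,3.1],"angular":[0,0,13.5]},{"hand":0,"travel":[-43.3,-60.8,3.1],"angular":[0,0,13.5]},{"hand":0,"travel":[-43.3,-60.8,3.1],"angular":[0,0,13.5]},{"hand":0,"travel":[-43.3,-60.8,3.1],"angular":[0,0,13.5]},{"hand":0,"travel":[-43.3,-60.8,3.1],"angular":[0,0,13.5]},{"hand":0,"travel":[-43.3,-60.8,3.1],"angular":[0,0,13.5]},{"hand":0,"travel":[-43.3,-60.8,3.1],"angular":[0,0,13.5]},{"hand":0,"travel":[-43.3,-60.8,3.1],"angular":[0,0,13.5]},{"hand":0,"travel":[-43.3,-60.8,3.1],"angular":[0,0,13.5]}]'
python3 - <<'E'
from h import *
import cv2
im=ctrl.get_image("wrist");cv2.imwrite("pics/w1.png",im["frame"][...,::-1])
for t in["profile_back","profile_front","stop_face","handle_pivot","handle_grip","clamp_pad","channel"]:
    print(t,[(np.round(d["at"],1).tolist(),round(d["confidence"],2)) for d in ctrl.spot_point("wrist",t)[:2]])
to([[644,-50,200],[644,-50,60],[644,-50,23]])
E
```

```text
clock: 3.2
eef_pos: [643.0, -51.2, 200.2]
tool_rot: [3.141, -0.001, -1.542]
force: [-1.1, -0.9, 0.2]
width: -0.1
profile_back [([575.6, -238.4, 12.6], 0.86), ([641.7, -2.8, 24.2], 0.56)]
profile_front [([463.4, -281.3, 14.5], 0.9), ([637.3, 113.5, 28.4], 0.65)]
stop_face [([639.0, 152.9, 25.5], 0.84)]
handle_pivot [([544.3, 101.6, 29.5], 0.77)]
handle_grip [([506.3, 106.0, 99.8], 0.76)]
clamp_pad [([596.4, 103.8, 93.3], 0.63)]
channel [([640.9, 34.9, 12.7], 0.83), ([544.0, 101.7, 30.2], 0.32)]
t 3.6 pos [643.6 -50.2 200.5] F [ 0.2 -0.6 -0.3] w 0.0
[644, -50, 200] travel [-0.02, -0.04, 0.05] ang [-0.0, -0.0, -0.1]
[644, -50, 60] travel [-0.02, -0.04, 14.05] ang [-0.0, -0.0, -0.1]
[644, -50, 23] travel [-0.02, -0.04, 17.75] ang [-0.0, -0.0, -0.1]
```

View pics/w1.png

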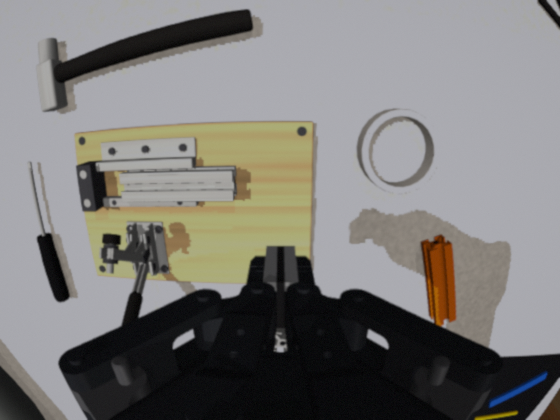

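The wrist view shows the profile's free end at (235,183) px and the stop at (92,186) px. The closed fingertips, around (280,250) px, are in line behind the end, and the plate below is clear. Descending.

```bash
python3 -m creep '[{"hand":0,"travel":[0,0,5],"angular":[0,0,0]},{"hand":0,"travel":[0,0,10],"angular":[0,0,0]},{"hand":0,"travel":[0,0,14],"angular":[0,0,0]},{"hand":0,"travel":[0,0,16.5],"angular":[0,0,0]},{"hand":0,"travel":[0,0,17.8],"angular":[0,0,0]},{"hand":0,"travel":[0,0,17.8],"angular":[0,0,0]},{"hand":0,"travel":[0,0,17.8],"angular":[0,0,0]}]'
python3 - <<'E'
from h import *
import cv2
im=ctrl.get_image("wrist");cv2.imwrite("pics/w2.png",im["frame"][...,::-1])
to([[643.5,-20,23],[642.8,10,23],[642.5,20,23]])
E
```

```text
clock: 4.3
eef_pos: [644.6, -50.4, 23.6]
tool_rot: [-3.139, -0.0, -1.542]
force: [0.6, 0.1, -0.3]
width: -0.1
t 4.35 pos [645.  -50.3  24.2] F [ 0.4  0.8 -0.4] w 0.0
[643.5, -20, 23] travel [-3.04, 0.07, 0.12] ang [-0.2, -0.0, -0.1]
[642.8, 10, 23] travel [-6.04, 0.05, 0.12] ang [-0.2, -0.0, -0.1]
[642.5, 20, 23] travel [-7.04, 0.05, 0.12] ang [-0.2, -0.0, -0.1]
```

View pics/w2.png

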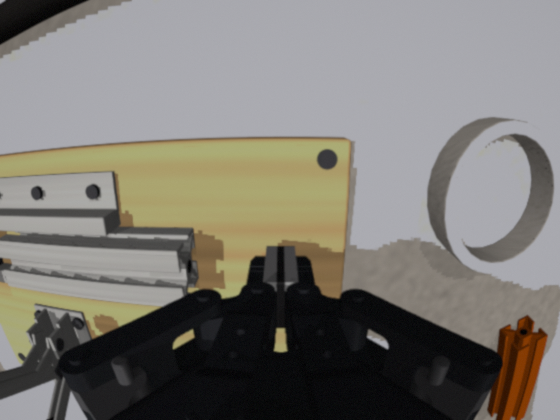

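The profile's free end (~190,265 px) is level with the fingertips, with a clear gap between them. Pushing slowly.

```bash
python3 -m creep '[{"hand":0,"travel":[-1,0,0.1],"angular":[0,0,0]},{"hand":0,"travel":[-2,0.05,0.1],"angular":[0,0,0]},{"hand":0,"travel":[-2.5,0.05,0.1],"angular":[0,0,0]},{"hand":0,"travel":[-3,0.05,0.1],"angular":[0,0,0]},{"hand":0,"travel":[-3.5,0.05,0.1],"angular":[0,0,0]},{"hand":0,"travel":[-4,0.05,0.1],"angular":[0,0,0]},{"hand":0,"travel":[-4.5,0.05,0.1],"angular":[0,0,0]},{"hand":0,"travel":[-5,0.05,0.1],"angular":[0,0,0]},{"hand":0,"travel":[-5.5,0.05,0.1],"angular":[0,0,0]},{"hand":0,"travel":[-5.5,0.05,0.1],"angular":[0,0,0]}]'
python3 - <<'E'
from h import *
im=ctrl.get_image("wrist")
for c in ("wrist","side"):
  if c=="side": ctrl.get_image(c)
  for t in["profile_back","profile_front","stop_face"]:
    print(c,t,[(np.round(d["at"],1).tolist(),round(d["confidence"],2)) for d in ctrl.spot_point(c,t)[:2]])
to([])
E
```

```text
clock: 5.35
eef_pos: [642.9, 6.1, 23.1]
tool_rot: [-3.138, 0.001, -1.54]
force: [0.4, -0.0, 0.5]
width: 0.1
wrist profile_back [([640.1, 23.4, 24.6], 0.9)]
wrist profile_front [([638.0, 142.9, 23.5], 0.65), ([460.2, -281.6, 15.6], 0.57)]
wrist stop_face [([635.8, 150.9, 25.8], 0.66)]
side profile_back [([641.8, 18.2, 27.4], 0.84), ([324.8, 38.3, 15.1], 0.84)]
side profile_front [([443.0, 10.0, 14.8], 0.78), ([639.3, 141.1, 25.9], 0.6)]
side stop_face [([636.7, 149.8, 29.1], 0.78)]
t 5.75 pos [642.9   4.5  23.1] F [ 0.5 -0.7 -0.6] w 0.1
```

```bash
python3 -m creep '[{"hand":0,"travel":[-0.3,0,0],"angular":[0,0,0]},{"hand":0,"travel":[-0.6,0,0],"angular":[0,0,0]},{"hand":0,"travel":[-0.8,0,0],"angular":[0,0,0]},{"hand":0,"travel":[-1.0,0,0],"angular":[0,0,0]},{"hand":0,"travel":[-1.1,0,0],"angular":[0,0,0]},{"hand":0,"travel":[-1.1,0,0],"angular":[0,0,0]}]'
python3 -c "
from h import *
to([])"
```

```text
clock: 6.35
eef_pos: [642.5, 15.9, 23.1]
tool_rot: [-3.139, -0.0, -1.541]
force: [0.1, 0.5, 0.7]
width: 0.1
t 6.35 pos [642.5  15.9  23.1] F [0.1 0.5 0.7] w 0.1
```

No stop force yet, so I'll continue in small increments.

```bash
python3 -m creep '[{"hand":0,"travel":[-0.1,0,0],"angular":[0,0,0]},{"hand":0,"travel":[-0.2,0,0],"angular":[0,0,0]},{"hand":0,"travel":[-0.3,0,0],"angular":[0,0,0]},{"hand":0,"travel":[-0.3,0,0],"angular":[0,0,0]}]'
python3 -m creep '[{"hand":0,"travel":[-0.1,0,0],"angular":[0,0,0]},{"hand":0,"travel":[-0.2,0,0],"angular":[0,0,0]},{"hand":0,"travel":[-0.2,0,0],"angular":[0,0,0]}]'
```

```text
clock: 6.75
eef_pos: [642.7, 16.5, 23.2]
tool_rot: [-3.138, -0.003, -1.543]
force: [1.0, -4.6, -0.2]
width: 0.2
clock: 7.05
eef_pos: [642.7, 16.5, 23.2]
tool_rot: [-3.138, -0.005, -1.544]
force: [-0.0, -5.2, -0.2]
width: -0.1
```

```bash
python3 - <<'E'
from h import *
import cv2
o=[]
for c,(r,k) in {"side":(160,180),"scene":(190,200)}.items():
    f=ctrl.get_image(c)["frame"][...,::-1]
    o.append(cv2.resize(f[r:r+130,k:k+170] ,None,fx=3.5,fy=3,interpolation=cv2.INTER_CUBIC)[:, :])
    for t in["profile_back","profile_front","stop_face","handle_grip","handle_pivot"]:
        print(c,t,[(np.round(d["at"],1).tolist(),round(d["confidence"],2)) for d in ctrl.spot_point(c,t)[:2]])
f=ctrl.get_image("wrist")["frame"][...,::-1]; 
cv2.imwrite("pics/h3.png",cv2.resize(np.vstack(o),(520,600)))
cv2.imwrite("pics/w3.png",f)
to([])
E
```

```text
side profile_back [([643.3, 30.0, 27.7], 0.83), ([327.4, 36.5, 18.6], 0.69)]
side profile_front [([462.9, -279.7, 15.8], 0.94), ([638.4, 148.2, 24.4], 0.92)]
side stop_face [([635.5, 148.2, 30.5], 0.74)]
side handle_grip [([506.9, 99.6, 104.4], 0.48)]
side handle_pivot [([544.9, 104.5, 35.7], 0.75)]
scene profile_back [([642.1, 30.2, 25.1], 0.97), ([574.8, -236.1, 17.6], 0.58)]
scene profile_front [([465.2, -271.9, 12.4], 0.89), ([439.5, 6.7, 15.9], 0.84)]
scene stop_face [([633.6, 151.0, 28.9], 0.95)]
scene handle_grip [([506.2, 98.2, 102.5], 0.71)]
scene handle_pivot [([544.8, 101.6, 35.6], 0.78)]
t 7.7 pos [642.6  16.5  23.2] F [-0.5 -6.   0.1] w -0.0
```

View pics/h3.png

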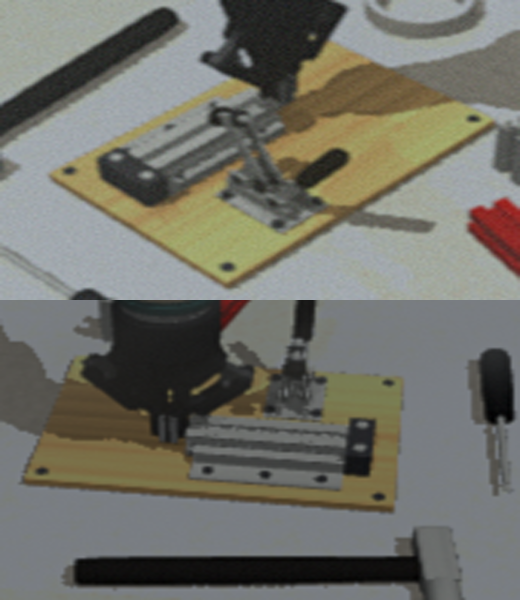

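View pics/w3.png

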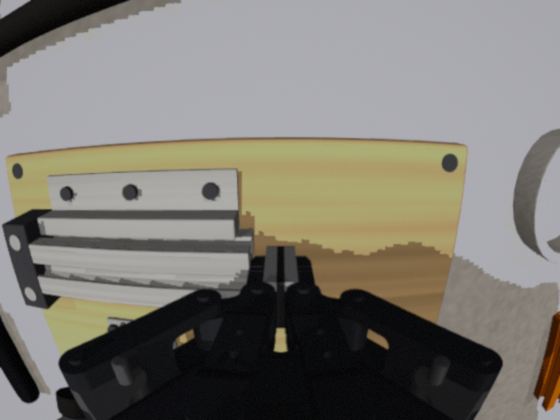

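Home: the networks put the front at y≈148–151 against the stop at 148–151. The back is at y 30 (31 expected), the arm has stopped advancing with a 5–6 N reaction, and the pictures show no gap to the dark block. Next: retreat, lift, then the handle.

```bash
python3 -m creep '[{"hand":0,"travel":[1.5,0,0],"angular":[0,0,0]},{"hand":0,"travel":[4,0,0],"angular":[0,0,0]},{"hand":0,"travel":[4,0,-5],"angular":[0,0,0]},{"hand":0,"travel":[4,0,-10],"angular":[0,0,0]},{"hand":0,"travel":[4,0,-15],"angular":[0,0,0]},{"hand":0,"travel":[4,0,-18],"angular":[0,0,0]},{"hand":0,"travel":[4,0,-18],"angular":[0,0,0]}]'
python3 - <<'E'
from h import *
to([[538,102,200]])
ctrl.get_image("wrist")
for t in["handle_grip","handle_pivot","profile_back","stop_face"]:
    print(t,[(np.round(d["at"],1).tolist(),round(d["confidence"],2)) for d in ctrl.spot_point("wrist",t)[:2]])
E
```

```text
clock: 8.4
eef_pos: [646.4, -22.4, 209.1]
tool_rot: [-3.128, -0.004, -1.544]
force: [-0.6, -0.3, 0.7]
width: -0.1
t 8.4 pos [646.4 -22.4 209.1] F [-0.6 -0.3  0.7] w -0.1
[538, 102, 200] travel [-12.74, 10.51, 0.72] ang [-0.8, -0.2, -0.2]
handle_grip []
handle_pivot [([547.2, 101.1, 32.2], 0.92)]
profile_back [([573.4, -239.5, 11.8], 0.7)]
stop_face [([640.2, 152.7, 26.1], 0.88), ([543.1, 102.9, 27.0], 0.67)]
```

```bash
python3 -m creep '[{"hand":0,"travel":[-4,3.3,0],"angular":[-0.8,0,0]},{"hand":0,"travel":[-8,6.6,0],"angular":[-0.8,0,0]},{"hand":0,"travel":[-11,9,0.3],"angular":[-0.8,0,0]},{"hand":0,"travel":[-12.7,10.5,0.7],"angular":[-0.8,0,0]},{"hand":0,"travel":[-12.7,10.5,0.7],"angular":[-0.8,0,0]},{"hand":0,"travel":[-12.7,10.5,0.7],"angular":[-0.8,0,0]}]'
python3 - <<'E'
from h import *
import cv2
f=ctrl.get_image("wrist")["frame"][...,::-1]; cv2.imwrite("pics/w4.png",f)
for t in["handle_grip","handle_pivot","clamp_pad"]:
    print(t,[(np.round(d["at"],1).tolist(),round(d["confidence"],2)) for d in ctrl.spot_point("wrist",t)[:2]])
to([[538,102,140],[538,102,103]])
E
```

```text
clock: 9.25
eef_pos: [533.0, 101.6, 193.1]
tool_rot: [3.126, -0.005, -1.543]
force: [1.3, -0.2, 0.3]
width: 0.4
handle_grip [([544.7, 104.6, 25.9], 0.3)]
handle_pivot [([545.5, 100.8, 29.6], 0.87)]
clamp_pad [([592.8, 101.5, 91.7], 0.57)]
t 9.45 pos [534.2 100.3 193.7] F [ 0.  -0.5 -0.2] w -0.3
[538, 102, 140] travel [-0.19, -0.46, 5.37] ang [0.8, -0.3, -0.3]
[538, 102, 103] travel [-0.21, -0.51, 9.07] ang [0.8, -0.3, -0.3]
```

View pics/w4.png

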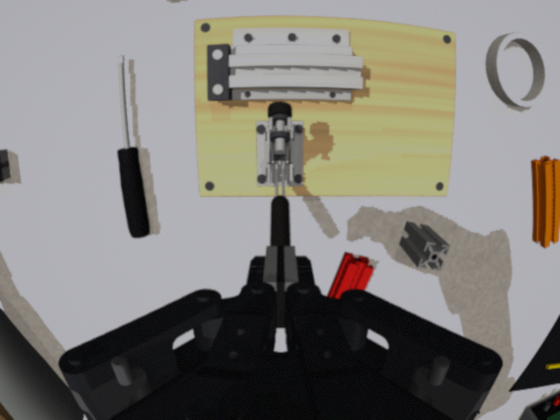

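The wrist view shows the handle (280,200–250 px) in line with the fingertips in y, and the arm and pad further ahead at (280,110) px. Descending into the gap between handle and arm.

```bash
python3 -m creep '[{"hand":0,"travel":[-0.1,-0.5,2],"angular":[0.8,0,0]},{"hand":0,"travel":[-0.1,-0.6,5],"angular":[0.8,0,0]},{"hand":0,"travel":[-0.1,-0.6,8],"angular":[0.8,0,0]},{"hand":0,"travel":[-0.1,-0.6,9],"angular":[0.8,0,0]},{"hand":0,"travel":[-0.1,-0.6,9],"angular":[0.8,0,0]}]'
python3 - <<'E'
from h import *
p=np.array([545,102.3,32]);L=82
pts=[]
for th in (112,118,124,130,136,142,148,154,160,166,172,176,178):
    a=np.radians(th);c=p[[0,2]]+L*np.array([np.cos(a),np.sin(a)])+8*np.array([np.sin(a),-np.cos(a)])
    x=c[0]+11;pts.append([round(x,1),round(102.3+.03*(x-545),1),round(c[1],1)])
to(pts)
E
```

```text
clock: 9.95
eef_pos: [538.2, 100.0, 102.4]
tool_rot: [3.139, -0.006, -1.547]
force: [0.4, 0.3, 1.1]
width: -0.1
t 9.95 pos [538.2 100.  102.4] F [0.4 0.3 1.1] w -0.1
[np.float64(532.7), np.float64(101.9), np.float64(111.0)] travel [-0.19, 0.55, -0.86] ang [0.2, -0.3, -0.4]
[np.float64(524.6), np.float64(101.7), np.float64(108.2)] travel [-0.19, 1.36, -0.58] ang [0.2, -0.3, -0.4]
[np.float64(516.8), np.float64(101.5), np.float64(104.5)] travel [-0.2, 2.14, -0.21] ang [0.2, -0.3, -0.4]
[np.float64(509.4), np.float64(101.2), np.float64(100.0)] travel [-0.19, 2.88, 0.25] ang [0.2, -0.3, -0.4]
[np.float64(502.6), np.float64(101.0), np.float64(94.7)] travel [-0.18, 3.56, 0.78] ang [0.2, -0.3, -0.4]
[np.float64(496.3), np.float64(100.8), np.float64(88.8)] travel [-0.18, 4.19, 1.37] ang [0.2, -0.3, -0.4]
[np.float64(490.7), np.float64(100.7), np.float64(82.2)] travel [-0.19, 4.75, 2.03] ang [0.2, -0.3, -0.4]
[np.float64(485.8), np.float64(100.5), np.float64(75.1)] travel [-0.19, 5.23, 2.74] ang [0.2, -0.3, -0.4]
[np.float64(481.7), np.float64(100.4), np.float64(67.6)] travel [-0.19, 5.64, 3.49] ang [0.2, -0.3, -0.4]
[np.float64(478.4), np.float64(100.3), np.float64(59.6)] travel [-0.19, 5.97, 4.29] ang [0.2, -0.3, -0.4]
[np.float64(475.9), np.float64(100.2), np.float64(51.3)] travel [-0.19, 6.22, 5.12] ang [0.2, -0.3, -0.4]
[np.float64(474.8), np.float64(100.2), np.float64(45.7)] travel [-0.2, 6.33, 5.69] ang [0.2, -0.3, -0.4]
[np.float64(474.3), np.float64(100.2), np.float64(42.9)] travel [-0.2, 6.37, 5.97] ang [0.2, -0.3, -0.4]
```

```bash
python3 -m creep '[{"hand":0,"travel":[-0.1,0.7,-0.6],"angular":[0,0,0]},{"hand":0,"travel":[-0.1,1.4,-0.5],"angular":[0,0,0]},{"hand":0,"travel":[-0.1,2.1,-0.2],"angular":[0,0,0]},{"hand":0,"travel":[-0.1,2.9,0.2],"angular":[0,0,0]},{"hand":0,"travel":[-0.1,3.6,0.8],"angular":[0,0,0]},{"hand":0,"travel":[-0.1,4.2,1.4],"angular":[0,0,0]},{"hand":0,"travel":[-0.1,4.7,2.0],"angular":[0,0,0]},{"hand":0,"travel":[-0.1,4.7,2.0],"angular":[0,0,0]}]'
python3 - <<'E'
from h import *
import cv2
for c in("scene","side"):
    f=ctrl.get_image(c)["frame"][...,::-1]
    if c=="side": cv2.imwrite("pics/s5.png",cv2.resize(f[160:300,180:380],None,fx=3.5,fy=3.5,interpolation=cv2.INTER_CUBIC))
    for t in["handle_grip","handle_pivot","clamp_pad"]:
        print(c,t,[(np.round(d["at"],1).tolist(),round(d["confidence"],2)) for d in ctrl.spot_point(c,t)[:2]])
to([[485.8,100.5,75.1],[481.7,100.4,67.6],[478.4,100.3,59.6],[475.9,100.2,51.3],[474.8,100.2,45.7],[474,100.2,42]])
E
```

```text
clock: 10.75
eef_pos: [489.3, 99.7, 81.3]
tool_rot: [3.136, -0.006, -1.547]
force: [0.5, 0.3, -1.2]
width: -0.3
scene handle_grip [([475.0, 96.9, 74.5], 0.43)]
scene handle_pivot [([542.6, 103.8, 28.8], 0.87)]
scene clamp_pad [([634.3, 105.2, 66.8], 0.49), ([635.6, 85.0, 2.4], 0.25)]
side handle_grip [([474.8, 99.6, 77.1], 0.66)]
side handle_pivot [([549.4, 104.8, 36.3], 0.73), ([637.8, 92.4, 11.5], 0.71)]
side clamp_pad []
t 11.15 pos [491.3  99.8  82.5] F [ 0.3 -0.1 -0.2] w 0.2
[485.8, 100.5, 75.1] travel [-0.09, 0.55, 0.74] ang [0.2, -0.3, -0.4]
[481.7, 100.4, 67.6] travel [-0.1, 0.96, 1.49] ang [0.2, -0.3, -0.4]
[478.4, 100.3, 59.6] travel [-0.1, 1.28, 2.29] ang [0.2, -0.3, -0.4]
[475.9, 100.2, 51.3] travel [-0.1, 1.53, 3.13] ang [0.2, -0.3, -0.4]
[474.8, 100.2, 45.7] travel [-0.11, 1.64, 3.69] ang [0.2, -0.3, -0.4]
[474, 100.2, 42] travel [-0.11, 1.72, 4.06] ang [0.2, -0.3, -0.4]
```

View pics/s5.png

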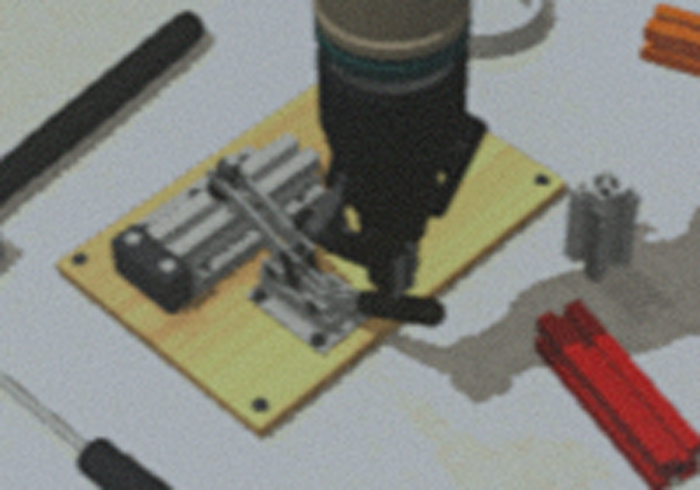

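The handle has gone over to about 148°, as planned. The arm is coming down over the profile, which is still against the stop. Continuing down.

```bash
python3 -m creep '[{"hand":0,"travel":[-0.1,0.5,0.7],"angular":[0,0,0]},{"hand":0,"travel":[-0.1,0.9,1.5],"angular":[0,0,0]},{"hand":0,"travel":[-0.1,1.2,2.3],"angular":[0,0,0]},{"hand":0,"travel":[-0.1,1.4,3.1],"angular":[0,0,0]},{"hand":0,"travel":[-0.1,1.5,3.7],"angular":[0,0,0]},{"hand":0,"travel":[-0.1,1.5,4.1],"angular":[0,0,0]},{"hand":0,"travel":[-0.1,1.5,4.1],"angular":[0,0,0]}]'
python3 -c "
from h import *
to([])"
```

```text
clock: 11.85
eef_pos: [475.2, 100.0, 43.9]
tool_rot: [3.138, -0.005, -1.548]
force: [-6.1, -1.2, 36.7]
width: 0.2
t 11.85 pos [475.2 100.   43.9] F [-6.1 -1.2 36.7] w 0.2
```

37 N at z 44 means the handle is on its stop: about 46 was expected there, and only 9 N is needed to move it. Retreating to check.

```bash
python3 -m creep '[{"hand":0,"travel":[0,0,-2],"angular":[0,0,0]},{"hand":0,"travel":[0,0,-6],"angular":[0,0,0]},{"hand":0,"travel":[0,0,-11],"angular":[0,0,0]},{"hand":0,"travel":[5,0,-16],"angular":[0,0,0]},{"hand":0,"travel":[10,0,-20],"angular":[0,0,0]},{"hand":0,"travel":[15,0,-20],"angular":[0,0,0]},{"hand":0,"travel":[20,0,-20],"angular":[0,0,0]},{"hand":0,"travel":[20,0,-20],"angular":[0,0,0]},{"hand":0,"travel":[20,0,-20],"angular":[0,0,0]}]'
python3 - <<'E'
from h import *
import cv2
o=[]
for c,(r,k) in {"side":(160,180),"scene":(170,190)}.items():
    f=ctrl.get_image(c)["frame"][...,::-1]
    o.append(cv2.resize(f[r:r+130,k:k+190],(780,534),interpolation=cv2.INTER_CUBIC)[:, :])
    for t in["profile_back","profile_front","stop_face","handle_grip","handle_pivot","clamp_pad","offcut","tape_roll","screwdriver","hammer"]:
        print(c,t,[(np.round(d["at"],1).tolist(),round(d["confidence"],2)) for d in ctrl.spot_point(c,t)[:2]])
cv2.imwrite("pics/f6.png",cv2.resize(np.vstack(o),(438,600)))
to([])
E
```

```text
clock: 12.75
eef_pos: [480.1, -103.9, 244.9]
tool_rot: [3.138, -0.008, -1.556]
force: [-0.1, 1.2, 0.4]
width: 0.1
side profile_back [([325.4, 42.1, 13.2], 0.79), ([643.5, 28.5, 29.0], 0.77)]
side profile_front [([443.7, 11.0, 20.2], 0.81), ([462.8, -278.6, 12.1], 0.72)]
side stop_face [([638.5, 147.1, 29.5], 0.79)]
side handle_grip [([463.0, 96.7, 40.8], 0.68)]
side handle_pivot [([546.2, 106.1, 33.5], 0.63), ([471.8, -56.3, 5.0], 0.58)]
side clamp_pad []
side offcut [([469.2, -56.5, 0.2], 0.9)]
side tape_roll [([681.3, -178.2, 0.6], 0.79)]
side screwdriver [([559.7, 268.7, 4.5], 0.93), ([640.4, 89.3, 10.9], 0.68)]
side hammer [([785.4, 111.8, -4.7], 0.71)]
scene profile_back [([325.4, 44.4, 15.5], 0.84), ([643.1, 29.4, 26.1], 0.72)]
scene profile_front [([441.1, 5.7, 19.8], 0.95), ([636.6, 149.7, 25.6], 0.8)]
scene stop_face []
scene handle_grip [([560.4, 268.8, 1.7], 0.67), ([463.5, 99.3, 38.0], 0.63)]
scene handle_pivot [([543.2, 104.5, 35.7], 0.56)]
scene clamp_pad [([638.3, 106.6, 53.9], 0.59)]
scene offcut [([468.3, -60.2, 3.0], 0.55), ([639.1, 81.8, 4.1], 0.15)]
scene tape_roll [([681.5, -177.9, -3.3], 0.72)]
scene screwdriver [([558.5, 268.0, 1.5], 0.88)]
scene hammer [([786.5, 110.6, 0.7], 0.84)]
t 13.85 pos [480.6 -98.9 245. ] F [0.1 0.6 0.4] w 0.0
```

View pics/f6.png

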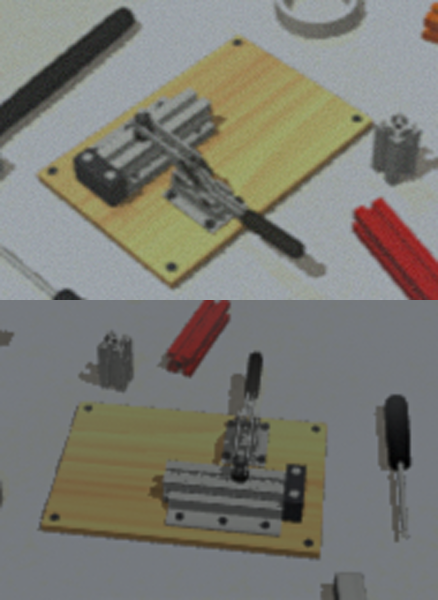

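The handle lies flat (grip z 38–41, 38 expected when closed) and the pad is on the profile. One zoom to check the end against the stop.

```bash
python3 - <<'E'
from h import *
import cv2
a=ctrl.get_image("side")["frame"][...,::-1][195:250,205:290]
b=ctrl.get_image("scene")["frame"][...,::-1][230:275,240:330]
cv2.imwrite("pics/z7.png",np.vstack([cv2.resize(x,(560,300),interpolation=cv2.INTER_CUBIC) for x in(a,cv2.convertScaleAbs(b,alpha=1.5))]))
E
```

```text
(no output)
```

View pics/z7.png

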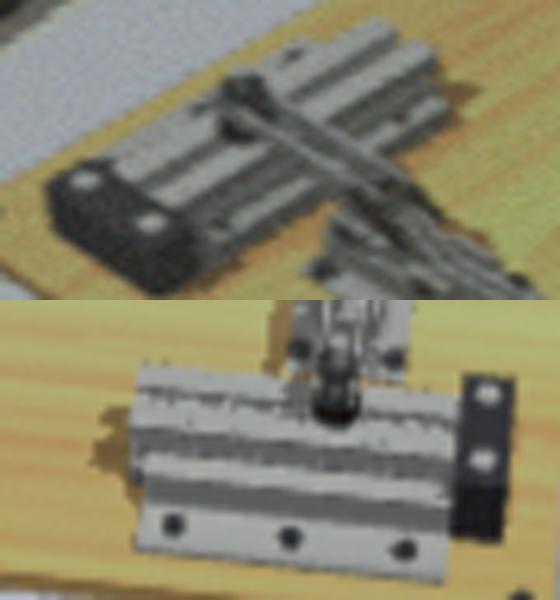

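The profile meets the dark block with no gap in either view (upper view ~(120,180)–(190,230) px, lower view ~(460,440) px), and the pad is down on it at (335,405) px. Handing in.

```bash
python3 -c "
from cell import ctrl
print(ctrl.finish_job(), ctrl.read_state()['clock'])"
```

```text
the job is handed in; nothing more can be done
the job is handed in; nothing more can be done
```

The profile is home against the stop block and the toggle clamp is closed on it. I pushed its free end with the shut fingertips, then swept the handle over and down. The job was handed in after about 14 s of the 45 s limit, with the arm clear of everything.

- **Profile home:** the fingers stopped advancing with a 5–6 N reaction. After clamping, the networks put the front at y≈150 and the stop at 147; earlier readings of the stop were 148–151. The zoomed pictures from both cameras show no gap.
- **Clamp closed:** the handle met its stop with about 37 N on the fingertip. The grip point then read 38–41 mm high (38 mm when closed), and the pad is down on the profile.
- **Bystanders:** the offcut, tape roll, screwdriver and hammer read within about 5 mm of where they started, roughly the networks' accuracy.
- **Checks that failed or disagreed:** a few network readings missed or landed on something else, such as the orange and red look-alikes. I rejected those against the pictures. In the last check the scene camera did not find the stop, and the side camera found neither the real profile's front nor the pad.

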